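Load a sample jar through the non-return gate

TASK

Take the small brown sample jar from the loading shelf, stand it in the flared mouth of the jar lane and slide it along the lane through the spring-closed swing gate until it presses on the sprung stop at the far end and the stop's pad has given about half of its travel, without ramming it to the end of its spring. Then let go, so that the jar is left standing upright in the bay with the gate shut behind it, and leave the small beaker and the rubber stopper where they are.

Things in the scene. Friction and masses are not known exactly. Their poses are not given: they have to be found in the camera images.
- vial: Small brown glass sample jar with a black screw lid, standing on the loading shelf left of the lane, 38 mm across, 72 mm tall, 0.1 to 0.16 kg; origin at the centre of its underside, z up its axis. In the lane only what is over 20 mm up stands clear of the walls: hold it there, fingers closing across the lane.
- lane: Jar lane on a legged deck 250 mm above the bench, fixed; grey walls 20 mm high, open on top. Origin on the deck at mid-gateway; x along the lane away from the mouth, y left, z up. Mouth 76 mm wide at x = -67 mm, narrows to 44 mm (y = -22 to 22) at x = -30, straight on to the gate at x = 0; the bay beyond, y = -22 to 35, runs to the stop. Loading shelf: x = -90 to 42, y = 50 to 145.
- mouth (a point): The set-down spot: on the deck, middle of the flared mouth, 50 mm before the gate (lane x = -50 mm).
- gate (a joint): Swing of the steel gate leaf (rad): 0 shut across the lane, 1.6 wide open. Leaf 49 mm long, its top 19 mm above the deck; upright hinge at lane x = 0, y = 30 mm. It opens only inward (lane +x); a weak spring (under 1 N at the tip) shuts it once the jar's axis is 65 mm past the gateway.
- stop: Aluminium block of the adjustable stop, fixed to the lane, 22 x 50 x 44 mm; origin mid-underside (lane x = 171, y = 0, z = 0). A rod from it carries a rubber pad, 26 mm wide, 12 to 44 mm above the deck. The rod's setting differs each time and is not measured: the free pad's face is at lane x = 90 to 120 mm. Pad spring: 1 N to start, 2 N per mm, damped, hard end after 6 mm (13 N).
- small_beaker: Empty glass beaker on the bench left of the deck, 45 mm across, 55 mm tall; leave alone. Origin at the centre of its underside.
- rubber_stopper: Rubber stopper, on the loading shelf with the jar, 37 mm across, 24 mm high; leave alone. Origin at the centre of its underside.

How it is judged:
By the outcome, as a careful person would: the job done as asked, in the order asked, and still so for the second after the job is handed in, with the robot touching nothing.
It also fails if it takes over 54 s, if anything falls off the work surface, if the arm or the gripper's body presses on something with over 40 N, if the wrist force passes 120 N, or if a joint passes its speed limit or range.

ROBOT

A 6-joint arm with a two-finger parallel gripper is mounted at the origin on a cart in front of the work surface, level with it; the furniture and walls round the work are solid. World frame = base frame: x ahead of the robot, y to its left, z up, the work surface at z = 0. Lengths are in m, angles in rad, forces in N, time in s.
With the tool pointing down it reaches from about 0.375 to 0.975 m from the base axis. Payload 3.8 kg.
Tool frame: the origin (TCP) lies on the centre line of the jaws, within the pads' length; the fingertips stand 25 mm ahead of it and the grasp point (between the pads) lies 6 mm ahead of it; y points along the fingers, z is the direction in which the jaws open and shut, and the axes are right-handed (so a half turn about y gives the same grasp; the last joint's range is limited). The gripper opens to 85 mm and grips with 20 to 120 N. Pads are 22 mm wide; open, the fingers measure 114 mm over their backs; the gripper's body (76 mm by 85 mm) begins 54 mm behind the grasp point. The pads swing forward as they close: fully open they stand 13 mm farther back than shut.
Start: joints at [-1.353, 0.264, 1.604, -0, 1.274, -0.037], TCP at [0.17, -0.653, 0.256] pointing down, gripper open.
Joint ranges: [-2.63, 2.63], [-0.94, 2.18], [0.31, 2.57], [-1.31, 4.45], [0, 2.66], [-2.55, 2.55]. Speed limits (rad/s): [2.57, 2.57, 3.14, 3.14, 3.14, 3.14].

INTERFACE

Orientations are given as a rotation vector (axis times angle).
In Python, from workcell import bot gives the robot as it stands.
- The arm moves only by the shell command python3 -m jog 'ROWS' [FORCE]. ROWS is JSON, a list of rows, each a list of 5 numbers: the shift along the world's x, y, z in mm, then the turn about the world's z in degrees, then the finger opening in mm, from 0 to 85.4. A call has exactly 10 rows; each row is the pose to reach, as a shift and turn from the pose commanded when the call began; what a row does not reach only later rows make up. A row lasts 1/8 s, in which the tool goes at most 62.5 mm and 10.7 degrees, less where a joint would pass 70% of its speed; a pose out of reach is approached as far as the arm can. A call with a gripper value outside its range is refused whole. The fingers move at their own pace and stop on an object; FORCE is the grip in N (left out, the last holds). Time passes only in rows, so rows that repeat a pose let the fingers close, or fill a call up. It gives the time, the measured TCP pose, the force and the opening at its end, in the units of the state.
- bot.read_state(): the state, without advancing time (a new reading comes with each control period).
- bot.read_camera(name): name is "scene" or "top" or "wrist"; returns a dict with "pixels" (384x512x3 uint8, red, green, blue), "fx", "fy", "cx", "cy" (pixels), "R" (3x3) and "t" (3): a world point X has camera coordinates R X + t. Camera axes: x right, y down, z forward; pixel columns grow to the right and rows downward; lengths in m; the calibration is good to about 2 mm. A picture is of the moment at which its call begins. There is no depth.
- bot.finish_job(): hands the job in, once; it reports no verdict.
The state is a dict: "time": time; "q": joint angles; "joint_vel": joint speeds; "joint_torque": joint torques, N m; "tool_pos": TCP position; "tcp_rot": TCP orientation; "wrist_force": force on the tool from outside, world axes, zero at the start; "torque": the same for the moment, N m; "width": opening from 0.0 (shut) to 1.0 (fully open).
Only numpy, scipy, OpenCV 4.12 (cv2) and the standard library are available. Lean on these libraries where they do the work, as an engineer would, in place of code of your own. Each camera call takes 0.05 s, during which the arm holds its last target.

## Working session

There is one attempt and no reset: what is moved stays moved. The work goes in short steps, Python scripts to look and compute and a shell command to move; the robot and the scene stay as the last step left them, time stands still between calls to the robot, and variables do not carry over. Pictures are saved under pics/ and viewed, and the job is handed in when it is done.

```bash
ls; mkdir -p pics; python3 - <<'E'
from workcell import bot
import cv2,numpy as np
print(bot.read_state())
for n in ["scene","top","wrist"]:
    c=bot.read_camera(n)
    cv2.imwrite(f"pics/{n}0.png",c["pixels"][:,:,::-1])
    print(n,c["fx"],c["fy"],c["cx"],c["cy"],np.round(c["R"],4).tolist(),np.round(c["t"],4).tolist())
E
```

```text
pics
{'time': 0.0, 'q': array([-1.35290462e+00,  2.64788211e-01,  1.60537118e+00, -3.43070806e-05,
        1.27369879e+00, -3.69152720e-02]), 'joint_vel': array([-0.00083991,  0.00184183, -0.00285588, -0.00050225,  0.00080542,
        0.00201571]), 'joint_torque': array([-5.56768628e-04, -5.15117598e+01, -3.67309678e+01,  1.11611797e-05,
        1.28143933e-02, -7.12991181e-06]), 'tool_pos': array([ 0.16997184, -0.6525532 ,  0.25493986]), 'tcp_rot': array([-0.26744159,  2.08813739, -2.08339913]), 'wrist_force': array([ 0.96440751,  0.35153666, -0.36157476]), 'torque': array([ 0.01871341, -0.00882479, -0.00530323]), 'width': 0.9970738077797039}
scene 490.7656858227587 490.7656858227587 253.2838338813234 191.4520068745122 [[0.4924, -0.8701, 0.022], [-0.3635, -0.2286, -0.9031], [0.7908, 0.4367, -0.4288]] [-0.3439, 0.3351, 0.5984]
top 373.6489739547767 373.6489739547767 253.8433372187371 189.19775387957205 [[-0.0124, -0.9999, -0.008], [-0.9886, 0.0134, -0.1498], [0.1499, 0.0061, -0.9887]] [-0.0849, 0.5475, 0.9491]
wrist 301.6686316465514 301.6686316465514 254.20416599733647 195.95758045113885 [[0.2512, -0.9679, -0.002], [-0.931, -0.2422, 0.273], [-0.2647, -0.0667, -0.962]] [-0.6741, -0.0352, 0.3795]
```

View pics/scene0.png

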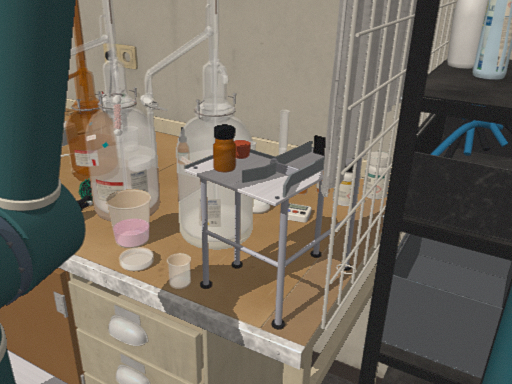

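View pics/top0.png

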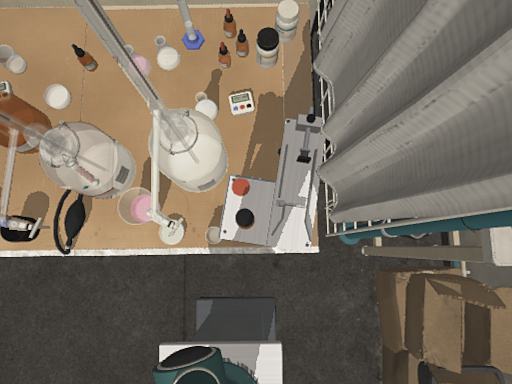

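View pics/wrist0.png

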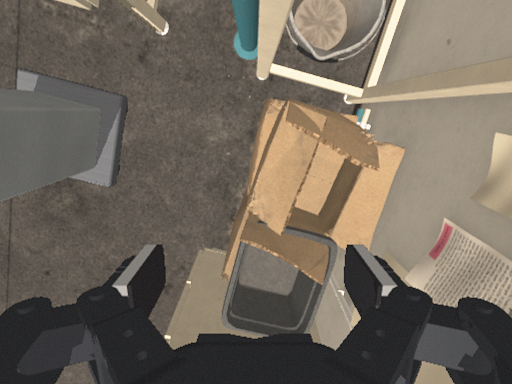

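```bash
cat > h.py <<'E'
import numpy as np,cv2
from workcell import bot
def ray(c,u,v):
    R=np.array(c["R"]);t=np.array(c["t"])
    d=R.T@np.array([(u-c["cx"])/c["fx"],(v-c["cy"])/c["fy"],1.]); o=-R.T@t
    return o,d
def plane(c,u,v,z):
    o,d=ray(c,u,v); return o+d*(z-o[2])/d[2]
def proj(c,X):
    p=np.array(c["R"])@np.array(X,float)+np.array(c["t"]); return np.array([c["fx"]*p[0]/p[2]+c["cx"],c["fy"]*p[1]/p[2]+c["cy"]])
def crop(c,u0,u1,v0,v1,k,name):
    im=c["pixels"][v0:v1,u0:u1,::-1]
    cv2.imwrite(name,cv2.resize(im,None,fx=k,fy=k,interpolation=cv2.INTER_CUBIC))
E
python3 - <<'E'
from h import *
c=bot.read_camera("top"); crop(c,200,340,100,260,3.7,"pics/topz.png")
s=bot.read_camera("scene"); crop(s,160,350,110,340,2.6,"pics/scz.png")
E
```

```text
(no output)
```

View pics/topz.png

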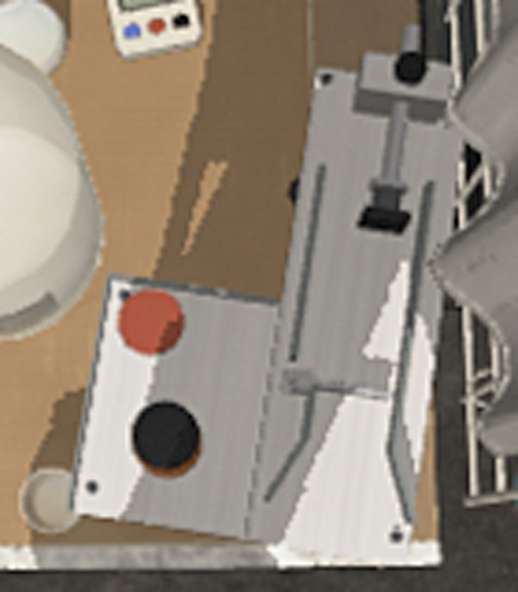

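View pics/scz.png

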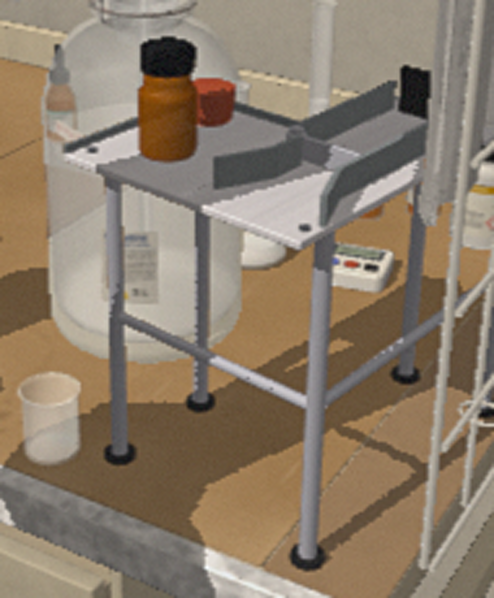

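```bash
python3 - <<'E'
from h import *
from scipy.optimize import least_squares
c=bot.read_camera("top")
f=lambda x,y:(200+(x+.5)/3.7-.5,100+(y+.5)/3.7-.5)
P=[(75,512,-90,145,.25),(110,280,42,145,.25),(245,537,-90,50,.25),(280,303,42,50,.25),(298,381,0,30,.272)]
W=np.array([plane(c,*f(x,y),z)[:2] for x,y,_,_,z in P]);L=np.array([[a,b] for _,_,a,b,_ in P])/1000
def T(p,L): 
    a=p[2];return L@np.array([[np.cos(a),-np.sin(a)],[np.sin(a),np.cos(a)]]).T+p[:2]
r=least_squares(lambda p:(T(p,L)-W).ravel(),[.5,-.1,-.1])
print(r.x,np.degrees(r.x[2]),np.round((T(r.x,L)-W)*1000,1).tolist())
p=r.x
def tol(w): 
    a=p[2];return (np.array(w)-p[:2])@np.array([[np.cos(a),-np.sin(a)],[np.sin(a),np.cos(a)]])*1000
im=c["pixels"].astype(int)
# lid, stopper masks
hsv=cv2.cvtColor(c["pixels"],cv2.COLOR_RGB2HSV)
sub=np.zeros(hsv.shape[:2],bool);sub[170:240,220:270]=1
lid=(im.max(2)<55)&sub
n,lab,st,ce=cv2.connectedComponentsWithStats(lid.astype(np.uint8))
for i in range(1,n):
    if st[i,4]>20:print("lid",st[i],ce[i])
i=1+np.argmax(st[1:,4]);w=plane(c,*ce[i],.322);print("jar",w,tol(w[:2]))
s=bot.read_camera("scene")
for nm,x,y,z in [("pad face top mid",383,229,.294),("padL",358,224,.294),("padR",408,232,.294),("blockL",357,82,.294),("blockFrontTopR",448,98,.294),("wallL farend",322,165,.27),("wallL gate end",292,360,.27),("wallR far",430,185,.27),("wallR near",405,525,.27),("stopper",148,320,.274),("wallLmouth",268,498,.27)]:
    w=plane(c,*f(x,y),z);print(nm,np.round(w,4),np.round(tol(w[:2]),1))
# draw overlay check
def lw(x,y,z): return np.r_[T(p,np.array([[x,y]])/1000)[0],.25+z/1000]
for n_,cc in (("top",c),("scene",s)):
    I=cc["pixels"][:,:,::-1].copy();I=cv2.resize(I,None,fx=4,fy=4)
    for q in [[(-90,50,0),(42,50,0),(42,145,0),(-90,145,0),(-90,50,0)],[(-67,38,20),(-30,22,20),(0,22,20)],[(-67,-38,20),(-30,-22,20),(90,-22,20)],[(0,35,20),(90,35,20)],[(160,-25,44),(160,25,44),(182,25,44),(182,-25,44)]]:
        pts=np.array([proj(cc,lw(*k))*4+1.5 for k in q]).astype(np.int32);cv2.polylines(I,[pts],False,(0,255,0),1)
    I=I[400:1000,780:1380] if n_=="top" else I[440:1040,640:1400]
    cv2.imwrite(f"pics/ov_{n_}.png",I)
E
```

```text
[ 0.48017682 -0.17913361 -0.15954824] -9.141440832493204 [[-0.3, 1.0], [-0.1, -0.3], [-0.6, 0.9], [-0.7, 1.9], [1.6, -3.4]]
lid [236 209  18  18 244] [244.42213115 217.20081967]
jar [ 0.45107587 -0.07548688  0.322     ] [-45.1979337   97.70699417]
pad face top mid [ 0.5622 -0.1921  0.294 ] [83.   0.2]
padL [ 0.5651 -0.1788  0.294 ] [83.8 13.8]
padR [ 0.5604 -0.2054  0.294 ] [ 83.3 -13.2]
blockL [ 0.6444 -0.1806  0.294 ] [162.3  24.7]
blockFrontTopR [ 0.6346 -0.2298  0.294 ] [160.5 -25.5]
wallL farend [ 0.6046 -0.1624  0.27  ] [120.2  36.3]
wallL gate end [ 0.4951 -0.1432  0.27  ] [ 9.  37.9]
wallR far [ 0.5923 -0.2221  0.27  ] [117.5 -24.7]
wallR near [ 0.4051 -0.2018  0.27  ] [-70.5 -34.3]
stopper [ 0.5177 -0.0648  0.274 ] [ 18.9 118.8]
wallLmouth [ 0.4204 -0.1286  0.27  ] [-67.1  40.4]
```

View pics/ov_top.png

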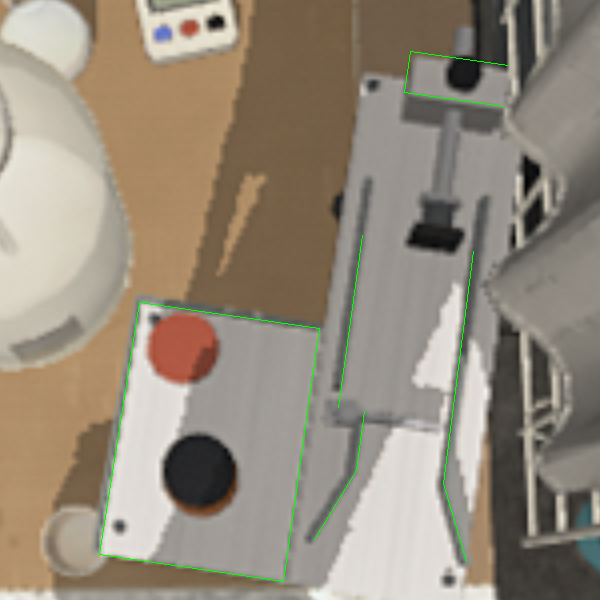

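View pics/ov_scene.png

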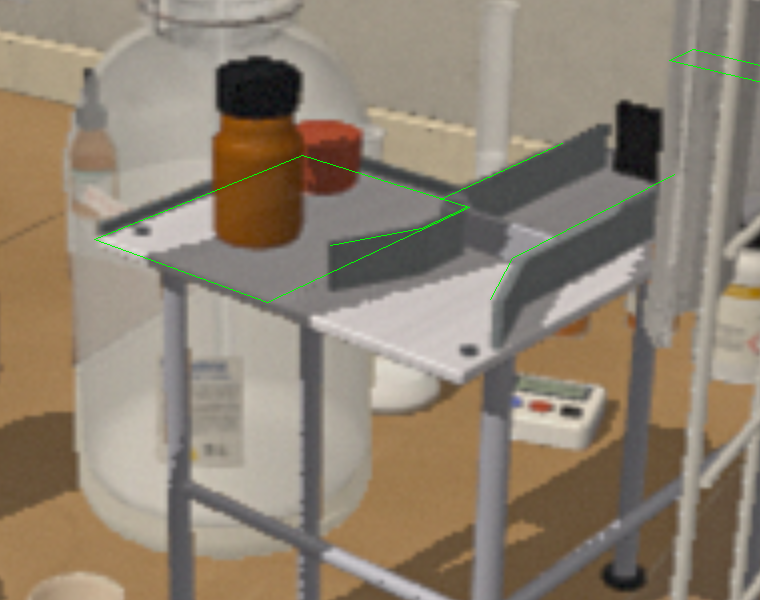

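```bash
python3 - <<'E'
from h import *
from scipy.spatial.transform import Rotation as Ro
s=bot.read_state();print(s["time"],Ro.from_rotvec(s["tcp_rot"]).as_matrix().round(3).tolist())
c={n:bot.read_camera(n) for n in("top","scene","wrist")}
for n,k in c.items(): print(n,"campos",np.round(-np.array(k["R"]).T@k["t"],3))
im=c["scene"]["pixels"].astype(int)
# jar in scene: orange-brown body and black lid
box=np.zeros(im.shape[:2],bool);box[120:180,208:242]=1
m=((im[:,:,0]>im[:,:,2]*2)&(im[:,:,0]>80)&(im[:,:,0]<190)&box); lid=(im.max(2)<45)&box
for nm,q in(("body",m),("lid",lid)):
    n,lab,st,ce=cv2.connectedComponentsWithStats(q.astype(np.uint8));i=1+np.argmax(st[1:,4]);print(nm,st[i],ce[i])
def tri(a,b):
    o1,d1=ray(c["top"],*a);o2,d2=ray(c["scene"],*b)
    A=np.c_[d1,-d2];l=np.linalg.lstsq(A,o2-o1,rcond=None)[0];p1=o1+d1*l[0];p2=o2+d2*l[1];return (p1+p2)/2,np.linalg.norm(p1-p2)
print("jar pred scene proj", proj(c["scene"],[.4511,-.0755,.322]),proj(c["scene"],[.4511,-.0755,.25]))
crop(c["scene"],300,430,0,384,1.56,"pics/sr.png")
# pad: dark blob
t=c["top"]["pixels"].astype(int);b=np.zeros(t.shape[:2],bool);b[145:168,290:315]=1
q=(t.max(2)<60)&b
print("pad px",np.argwhere(q)[:, ::-1].min(0),np.argwhere(q)[:, ::-1].max(0))
crop(c["top"],270,345,90,200,5,"pics/tz2.png")
E
```

```text
0.35 [[-0.968, -0.0, 0.252], [-0.252, 0.001, -0.968], [-0.0, -1.0, -0.001]]
top campos [ 0.398 -0.098  1.02 ]
scene campos [-0.182 -0.484  0.567]
wrist campos [ 0.237 -0.636  0.374]
body [213 139  29  33 756] [225.69312169 153.60582011]
lid [215 125  20  15 250] [224.172 131.8  ]
jar pred scene proj [222.63070402 127.32498058] [222.83663309 168.91224297]
pad px [297 151] [310 162]
```

View pics/sr.png

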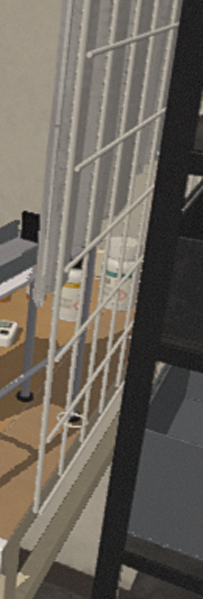

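View pics/tz2.png

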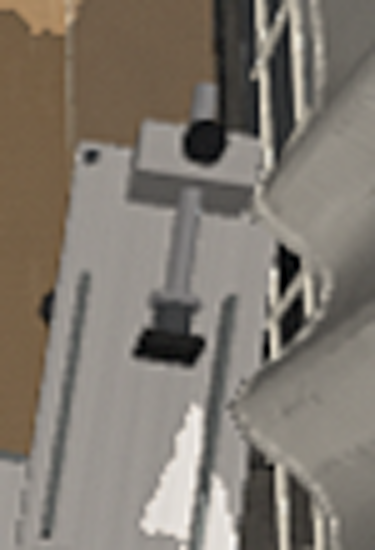

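```bash
python3 - <<'E'
from h import *
c={n:bot.read_camera(n) for n in("top","scene")}
def tri(a,b):
    o1,d1=ray(c["top"],*a);o2,d2=ray(c["scene"],*b)
    A=np.c_[d1,-d2];l=np.linalg.lstsq(A,o2-o1,rcond=None)[0];p1=o1+d1*l[0];p2=o2+d2*l[1];return np.round((p1+p2)/2,3),np.linalg.norm(p1-p2)
print("curtain",tri((318,167),(326,195)))
print("curtain low fold",tri((320,168),(326,195)), tri((329,217),(326,195)))
for z in (.0,.2,.3,.4): print(z,plane(c["top"],318,167,z).round(3),plane(c["top"],329,219,z).round(3),plane(c["top"],327,235,z).round(3),plane(c["scene"],326,195,z).round(3),"post",plane(c["scene"],323.7,328,z).round(3))
print("lid tri",tri((244.4,217.2),(224.2,127.5)))
print("lid tri2",tri((244.4,217.2),(225,127.5)))
E
```

```text
curtain (array([ 0.566, -0.228,  0.196]), np.float64(0.020559546904250065))
curtain low fold (array([ 0.563, -0.231,  0.198]), np.float64(0.02336322300689567)) (array([ 0.457, -0.252,  0.244]), np.float64(0.00865830508301009))
0.0 [ 0.613 -0.271  0.   ] [ 0.468 -0.295  0.   ] [ 0.425 -0.288  0.   ] [ 0.947 -0.082  0.   ] post [ 0.455 -0.276  0.   ]
0.2 [ 0.57  -0.237  0.2  ] [ 0.454 -0.257  0.2  ] [ 0.419 -0.251  0.2  ] [ 0.549 -0.224  0.2  ] post [ 0.23  -0.349  0.2  ]
0.3 [ 0.549 -0.22   0.3  ] [ 0.447 -0.237  0.3  ] [ 0.417 -0.232  0.3  ] [ 0.35  -0.295  0.3  ] post [ 0.118 -0.386  0.3  ]
0.4 [ 0.528 -0.203  0.4  ] [ 0.44  -0.218  0.4  ] [ 0.414 -0.214  0.4  ] [ 0.15  -0.366  0.4  ] post [ 0.005 -0.423  0.4  ]
lid tri (array([ 0.452, -0.077,  0.322]), np.float64(0.002555298312750275))
lid tri2 (array([ 0.452, -0.077,  0.322]), np.float64(0.003831785706884898))
```

```bash
python3 -m jog '[[0,40,25,-3,85],[0,90,55,-6,85],[5,140,85,-9,85],[15,190,115,-12,85],[30,235,140,-15,85],[50,275,144,-18,85],[70,310,144,-21,85],[90,343,144,-23.6,85],[90,343,144,-23.6,85],[90,343,144,-23.6,85]]' 30; python3 - <<'E'
from h import *
s=bot.read_state();print(s["time"],s["tool_pos"],s["q"],s["wrist_force"])
E
```

```text
time: 1.85
tool_pos: [0.26, -0.3104, 0.4005]
tcp_rot: [-0.167, -2.139, 2.141]
wrist_force: [-0.2, 0.7, -0.1]
width: 0.998
1.85 [ 0.26002812 -0.31044718  0.40049943] [-9.34597944e-01 -3.22100055e-01  1.91562940e+00 -5.99436115e-04
  1.54725309e+00  7.92343806e-01] [-0.2151973   0.65325564 -0.05904947]
```

```bash
python3 -m jog '[[35,40,0,0,85],[70,80,0,0,85],[95,125,0,0,85],[120,170,0,0,85],[140,205,0,0,85],[160,230,0,0,85],[180,234,0,0,85],[191,234,0,0,85],[191,234,0,0,85],[191,234,0,0,85]]'; python3 - <<'E'
from h import *
s=bot.read_state();print(s["time"],s["tool_pos"],s["q"],s["wrist_force"])
for n in("wrist","top","scene"):
    c=bot.read_camera(n);cv2.imwrite(f"pics/{n}1.png",c["pixels"][:,:,::-1])
    if n=="wrist":print(c["R"],c["t"],proj(c,[.4515,-.0762,.322]))
E
```

```text
time: 3.1
tool_pos: [0.4507, -0.077, 0.4002]
tcp_rot: [-0.169, -2.138, 2.139]
wrist_force: [-0.3, 0.2, 0.7]
width: 0.993
3.1 [ 0.45071482 -0.07700766  0.40017301] [-2.23546789e-01 -2.13869425e-01  1.83389766e+00 -2.25662909e-04
  1.52220023e+00  1.50572717e+00] [-0.33409021  0.17587408  0.70170046]
[[-1.58671536e-01 -9.87331345e-01  3.97497501e-04]
 [-9.49620909e-01  1.52721366e-01  2.73671908e-01]
 [-2.70265559e-01  4.30464700e-02 -9.61823024e-01]] [-0.00493007  0.36455539  0.64267931] [252.44990054 213.80566386]
```

View pics/wrist1.png

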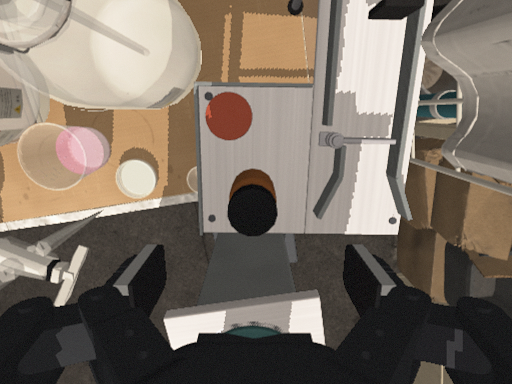

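View pics/top1.png

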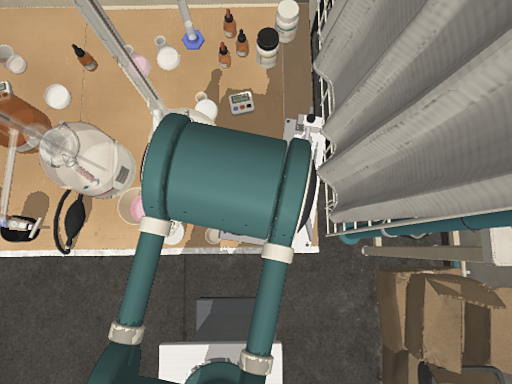

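View pics/scene1.png

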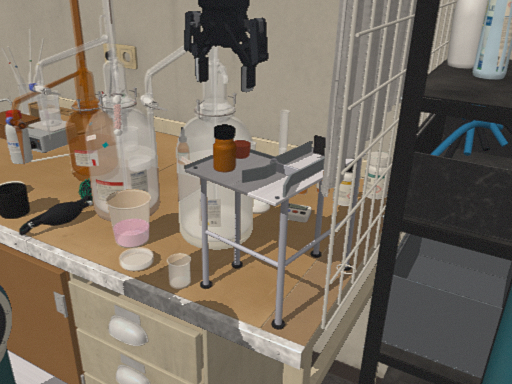

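```bash
python3 - <<'E'
from h import *
c=bot.read_camera("wrist")
im=c["pixels"].astype(int);b=np.zeros(im.shape[:2],bool);b[175:245,215:290]=1
m=((im.max(2)<30)&b).astype(np.uint8)
n,lab,st,ce=cv2.connectedComponentsWithStats(m);i=1+np.argmax(st[1:,4]);print(st[i],ce[i])
pts=np.argwhere(lab==i)[:,::-1].astype(np.float32)
h=cv2.convexHull(pts);print("circle",cv2.minEnclosingCircle(h))
(u,v),r=cv2.minEnclosingCircle(h)
print("jar by circle",plane(c,u,v,.322),"by centroid",plane(c,*ce[i],.322))
crop(c,300,460,0,240,2.5,"pics/wz.png")
crop(c,180,330,70,250,3.3,"pics/wz2.png")
E
```

```text
[ 229  184   48   52 1942] [252.4407827  209.78115345]
circle ((251.92857360839844, 209.64285278320312), 25.659759521484375)
jar by circle [ 0.45448297 -0.07596028  0.322     ] by centroid [ 0.45432855 -0.07629158  0.322     ]
```

View pics/wz.png

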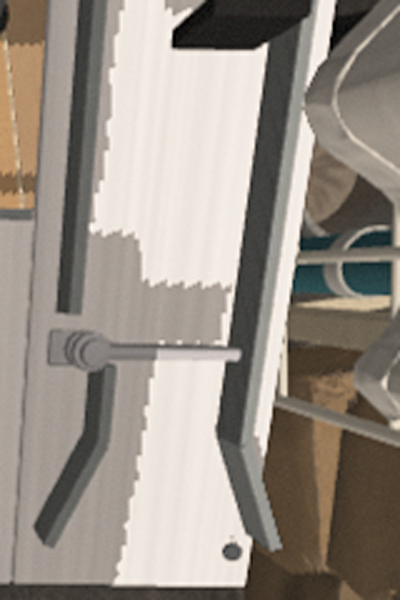

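View pics/wz2.png

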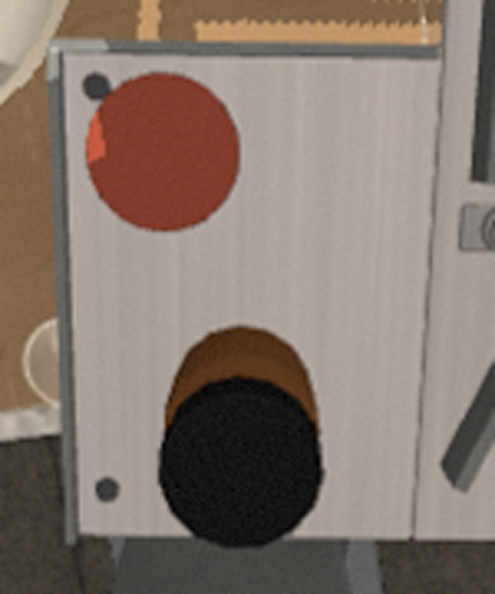

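```bash
python3 - <<'E'
from h import *
from scipy.optimize import least_squares
c=bot.read_camera("wrist")
f=lambda x,y:(300+(x+.5)/2.5-.5,(y+.5)/2.5-.5)
g=lambda x,y:(180+(x+.5)/3.3-.5,70+(y+.5)/3.3-.5)
p0=[.48018,-.17913,-.15955]
def T(p,L):
    a=p[2];return np.array(L)@np.array([[np.cos(a),-np.sin(a)],[np.sin(a),np.cos(a)]]).T+p[:2]
def tol(p,w):
    a=p[2];return (np.array(w)-p[:2])@np.array([[np.cos(a),-np.sin(a)],[np.sin(a),np.cos(a)]])*1000
feat=[("R kink bot",218,430,.25,-30,-22),("R kink top",244,438,.27,-30,-22),("R inner bot far",266,50,.25,None,-22),("R mouth top in",272,549,.27,-67,-38),("R mouth bot",249,530,.25,-67,-38),("hinge",88,351,.272,0,30),("gate tip",240,354,.269,0,-19),("gate right root",105,352,.269,0,25),("L bay near-end bot-left",58,311,.25,None,None),("L bay near-end topR",78,313,.27,None,35),("front corner",248,587,.25,-90,None),("L mouth end",38,530,.25,-67,None),("L kink topright",115,370,.27,0,22),("L kink in",102,445,.27,-30,22),("L mouth in top",50,546,.27,-67,38),("pad lowR",250,47,.262,None,-13),("pad lowL",173,45,.262,None,13),("shelf seam near",12,583,.25,-90,50)]
A=[];
for n,x,y,z,lx,ly in feat:
    w=plane(c,*f(x,y),z)[:2];print(n,w.round(4),tol(p0,w).round(1),lx,ly);A.append(w)
for n,x,y,lx,ly in [("shelf BL",75,537,-90,145),("shelf TL",64,53,42,145),("shelf TR",438,57,42,50),("shelf BR",412,540,-90,50)]:
    w=plane(c,*g(x,y),.25)[:2];print(n,w.round(4),tol(p0,w).round(1),lx,ly)
def res(p):
    r=[]
    for (n,x,y,z,lx,ly),w in zip(feat,A):
        l=tol(p,w)
        if lx is not None:r.append(l[0]-lx)
        if ly is not None:r.append(l[1]-ly)
    for x,y,lx,ly in [(75,537,-90,145),(64,53,42,145),(438,57,42,50),(412,540,-90,50)]:
        l=tol(p,plane(c,*g(x,y),.25)[:2]);r+=[l[0]-lx,l[1]-ly]
    return np.array(r)
r=least_squares(res,p0,x_scale=[.01,.01,.1],loss="soft_l1");print(r.x,np.degrees(r.x[2]),res(r.x).round(1))
print("jar",tol(r.x,[.4544,-.0761]))
E
```

```text
R kink bot [ 0.4473 -0.198 ] [-29.4 -23.8] -30 -22
R kink top [ 0.4485 -0.1983] [-28.2 -24. ] -30 -22
R inner bot far [ 0.5684 -0.2179] [ 93.3 -24.3] None -22
R mouth top in [ 0.407  -0.2068] [-67.9 -38.9] -67 -38
R mouth bot [ 0.407 -0.208] [-67.6 -40.1] -67 -38
hinge [ 0.4859 -0.1485] [ 0.8 31.2] 0 30
gate tip [ 0.4767 -0.1983] [ -0.4 -19.5] 0 -19
gate right root [ 0.4843 -0.1547] [ 0.2 24.8] 0 25
L bay near-end bot-left [ 0.4983 -0.1448] [12.5 36.8] None None
L bay near-end topR [ 0.4982 -0.1469] [12.7 34.7] None 35
front corner [ 0.3838 -0.2069] [-90.8 -42.8] -90 None
L mouth end [ 0.4196 -0.1296] [-67.7  39.2] -67 None
L kink topright [ 0.4781 -0.1572] [-5.5 21.3] 0 22
L kink in [ 0.4537 -0.151 ] [-30.6  23.6] -30 22
L mouth in top [ 0.4204 -0.1301] [-66.8  39. ] -67 38
pad lowR [ 0.5678 -0.2073] [ 91.  -13.9] None -13
pad lowL [ 0.572  -0.1843] [91.5  9.5] None 13
shelf seam near [ 0.3998 -0.1176] [-89.2  48. ] -90 50
shelf BL [ 0.4158 -0.0209] [-88.7 146. ] -90 145
shelf TL [ 0.546  -0.0452] [ 43.8 142.7] 42 145
shelf TR [ 0.5301 -0.139 ] [42.9 47.5] 42 50
shelf BR [ 0.3994 -0.1175] [-89.6  48. ] -90 50
[ 0.47991564 -0.18028583 -0.16909365] -9.688352209922837 [ 0.9 -0.9  2.1 -1.  -0.2 -0.4 -0.4 -0.2 -1.6  0.6  2.3 -0.1  0.7  0.1
  1.   1.  -0.3 -1.  -5.6  0.4 -0.8  2.5 -0.1  1.5  1.1 -1.4  0.4 -1.6
 -0.   1.3  0.5 -0.7  0.5 -0.9  0.  -1.7]
jar [-42.68506087  98.40590073]
```

```bash
python3 -m jog '[[3,1,-20,-0.5,85],[3.5,1,-45,-0.5,85],[3.5,1,-70,-0.5,85],[3.5,1,-90,-0.5,85],[3.5,1,-101,-0.5,85],[3.5,1,-101,-0.5,85],[3.5,1,-101,-0.5,60],[3.5,1,-101,-0.5,60],[3.5,1,-101,-0.5,60],[3.5,1,-101,-0.5,60]]' 40;  python3 - <<'E'
from h import *
c=bot.read_camera("wrist");cv2.imwrite("pics/w2.png",c["pixels"][:,:,::-1])
E
```

```text
time: 4.6
tool_pos: [0.4548, -0.0752, 0.2996]
tcp_rot: [-0.178, -2.135, 2.135]
wrist_force: [-0.0, -0.5, 0.3]
width: 0.704
```

View pics/w2.png

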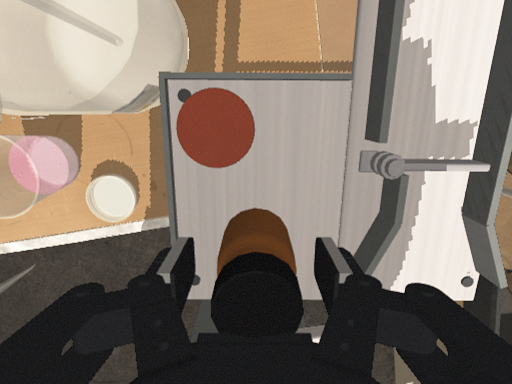

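Jar lid at about (257,292), centred between the pads (about 190 and 330). Closing now.

```bash
python3 -m jog '[[0,0,0,0,45],[0,0,0,0,36],[0,0,0,0,30],[0,0,0,0,30],[0,0,0,0,30],[0,0,0,0,30],[0,0,0,0,30],[0,0,0,0,30],[0,0,1,0,30],[0,0,3,0,30]]' 40;  python3 - <<'E'
from h import *
c=bot.read_camera("wrist");cv2.imwrite("pics/w3.png",c["pixels"][:,:,::-1])
E
```

```text
time: 5.9
tool_pos: [0.454, -0.075, 0.3012]
tcp_rot: [-0.175, -2.134, 2.133]
wrist_force: [0.3, -0.3, -1.2]
width: 0.422
```

View pics/w3.png

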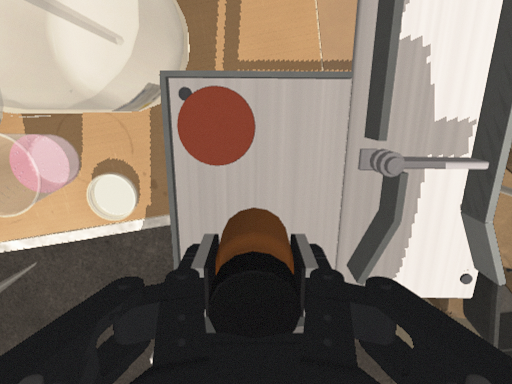

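```bash
python3 -m jog '[[0,0,15,0,30],[0,0,33,0,30],[-8,-20,33,0,30],[-16,-50,33,0,30],[-22,-80,33,0,30],[-24,-95,33,0,30],[-24,-97,33,0,30],[-24,-97,33,0,30],[-24,-97,33,0,30],[-24,-97,33,0,30]]';  python3 - <<'E'
from h import *
c=bot.read_camera("wrist");cv2.imwrite("pics/w4.png",c["pixels"][:,:,::-1])
s=bot.read_camera("scene");crop(s,160,350,60,260,3,"pics/s4.png")
E
```

```text
time: 7.2
tool_pos: [0.4308, -0.1716, 0.3352]
tcp_rot: [-0.176, -2.136, 2.135]
wrist_force: [-0.3, 0.1, -0.8]
width: 0.425
```

View pics/w4.png

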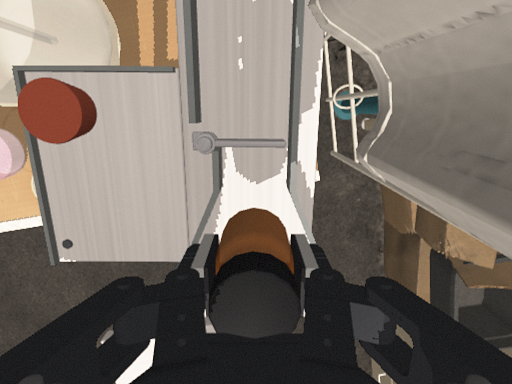

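View pics/s4.png

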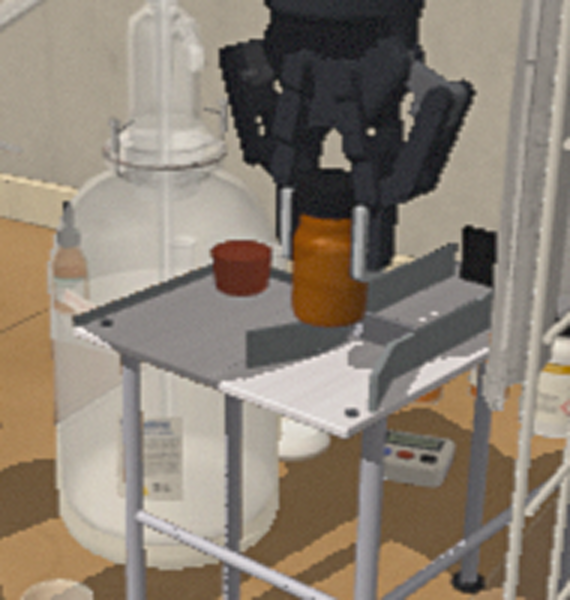

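```bash
python3 - <<'E'
from h import *
c=bot.read_camera("wrist")
crop(c,260,420,0,220,2.7,"pics/w4z.png")
a=dict(fx=c["fx"],fy=c["fy"],cx=c["cx"],cy=c["cy"],R=np.array([[-1.58671536e-01,-9.87331345e-01,3.97497501e-04],[-9.49620909e-01,1.52721366e-01,2.73671908e-01],[-2.70265559e-01,4.30464700e-02,-9.61823024e-01]]),t=np.array([-0.00493007,0.36455539,0.64267931]))
for z in (.15,.2,.25,.3,.35,.4): print(z,plane(a,422,42,z).round(3),plane(c,311,5,z).round(3))
# lane check in this view: left wall, gate etc
def px(l,z):
    p=[.4799,-.1803,-.1691];x,y=l[0]/1e3,l[1]/1e3;return proj(c,[p[0]+x*np.cos(p[2])-y*np.sin(p[2]),p[1]+x*np.sin(p[2])+y*np.cos(p[2]),.25+z/1e3]).round(1)
print("hinge",px((0,30),22),"tip",px((0,-19),19),"R far60",px((60,-22),20),px((60,35),20),"shelf corner",px((-90,145),0),px((42,145),0))
E
```

```text
0.15 [ 0.561 -0.284  0.15 ] [ 0.579 -0.248  0.15 ]
0.2 [ 0.556 -0.257  0.2  ] [ 0.566 -0.237  0.2  ]
0.25 [ 0.55  -0.231  0.25 ] [ 0.553 -0.227  0.25 ]
0.3 [ 0.544 -0.204  0.3  ] [ 0.54  -0.216  0.3  ]
0.35 [ 0.538 -0.178  0.35 ] [ 0.526 -0.205  0.35 ]
0.4 [ 0.533 -0.151  0.4  ] [ 0.513 -0.195  0.4  ]
hinge [204.  143.8] tip [285.6 143.6] R far60 [294.8  33.3] [190.8  33. ] shelf corner [ 59.9 261.7] [23.6 72. ]
```

View pics/w4z.png

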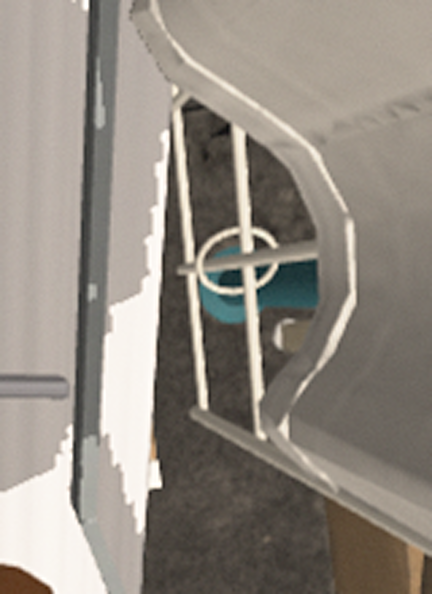

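```bash
python3 -m jog '[[0,0,-12,0,30],[0,0,-24,0,30],[0,0,-32,0,30],[0,0,-35,0,30],[0,0,-36,0,30],[0,0,-36,0,30],[0,0,-36,0,30],[0,0,-36,0,30],[0,0,-36,0,30],[0,0,-36,0,30]]';  python3 - <<'E'
from h import *
for i in range(3): print(bot.read_state()["wrist_force"].round(2))
c=bot.read_camera("wrist");cv2.imwrite("pics/w5.png",c["pixels"][:,:,::-1])
s=bot.read_camera("scene");crop(s,160,350,60,260,3,"pics/s5.png")
E
```

```text
time: 8.6
tool_pos: [0.4308, -0.1723, 0.2996]
tcp_rot: [-0.178, -2.135, 2.135]
wrist_force: [-0.1, 0.4, 3.4]
width: 0.425
[-0.07  0.37  3.37]
[-0.07  0.37  3.37]
[-0.07  0.37  3.37]
```

View pics/w5.png

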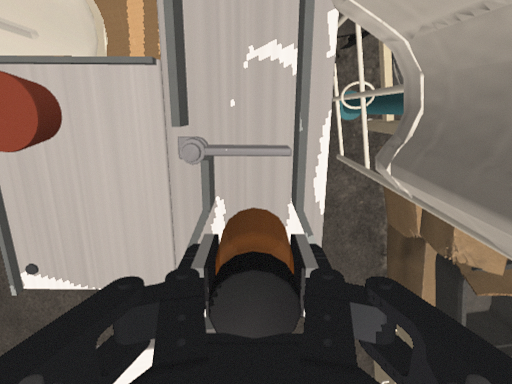

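View pics/s5.png

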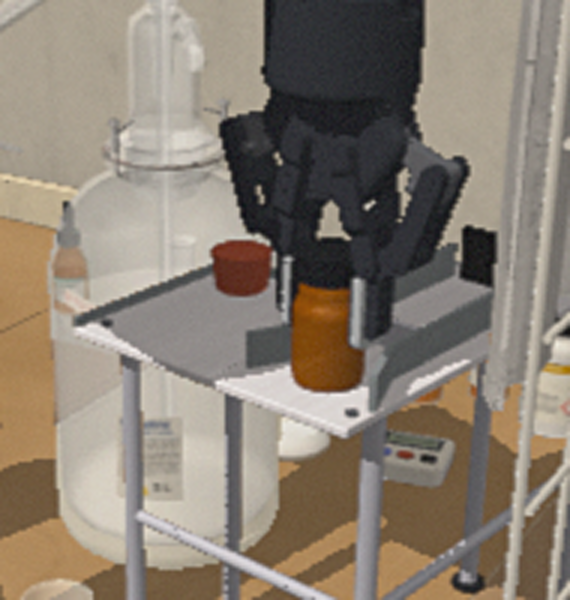

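```bash
python3 -m jog '[[5,-0.8,0,0,30],[10,-1.7,0,0,30],[15,-2.5,0,0,30],[20,-3.4,0,0,30],[25,-4.2,0,0,30],[30,-5.1,0,0,30],[35,-5.9,0,0,30],[40,-6.7,0,0,30],[45,-7.6,0,0,30],[49,-8.4,0,0,30]]';  python3 - <<'E'
from h import *
c=bot.read_camera("wrist");cv2.imwrite("pics/w6.png",c["pixels"][:,:,::-1])
s=bot.read_camera("scene");crop(s,200,390,60,260,3,"pics/s6.png")
st=bot.read_state();print(st["q"].round(3),st["torque"].round(2))
E
```

```text
time: 9.95
tool_pos: [0.4793, -0.1806, 0.2999]
tcp_rot: [-0.175, -2.134, 2.134]
wrist_force: [-10.1, 2.3, 12.9]
width: 0.421
[-0.409 -0.071  1.889 -0.     1.323  1.328] [0.16 0.7  0.06]
```

View pics/w6.png

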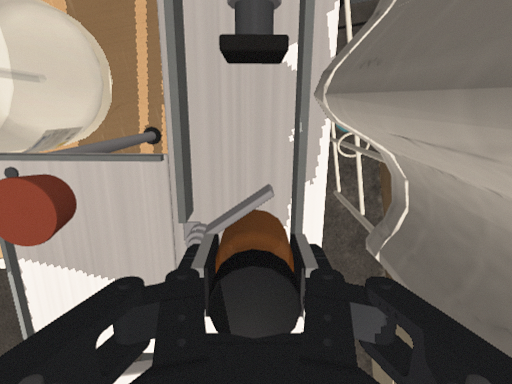

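View pics/s6.png

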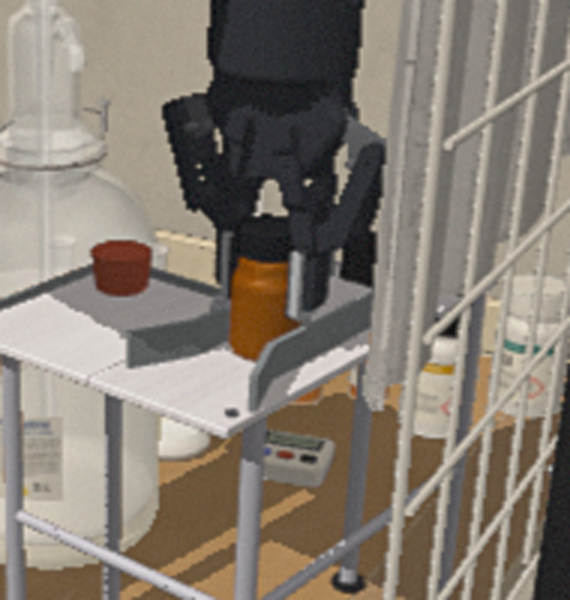

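```bash
python3 -m jog '[[0,0,0.5,0,30],[0,0,1,0,30],[0,0,1,0,30],[0,0,1,0,30],[0,0,1,0,30],[0,0,1,0,30],[0,0,1,0,30],[0,0,1,0,30],[0,0,1,0,30],[0,0,1,0,30]]';  python3 - <<'E'
from h import *
st=bot.read_state();print(st["tool_pos"],st["wrist_force"],st["torque"].round(2))
s=bot.read_camera("scene");crop(s,215,345,100,210,6,"pics/s7.png")
c=bot.read_camera("wrist");crop(c,160,330,120,384,2.2,"pics/w7.png")
E
```

```text
time: 11.3
tool_pos: [0.4795, -0.1805, 0.3002]
tcp_rot: [-0.177, -2.135, 2.135]
wrist_force: [-0.9, -0.5, -0.9]
width: 0.426
[ 0.47952981 -0.18049214  0.30019003] [-0.920361   -0.49849945 -0.87308965] [-0.01  0.21  0.01]
```

View pics/s7.png

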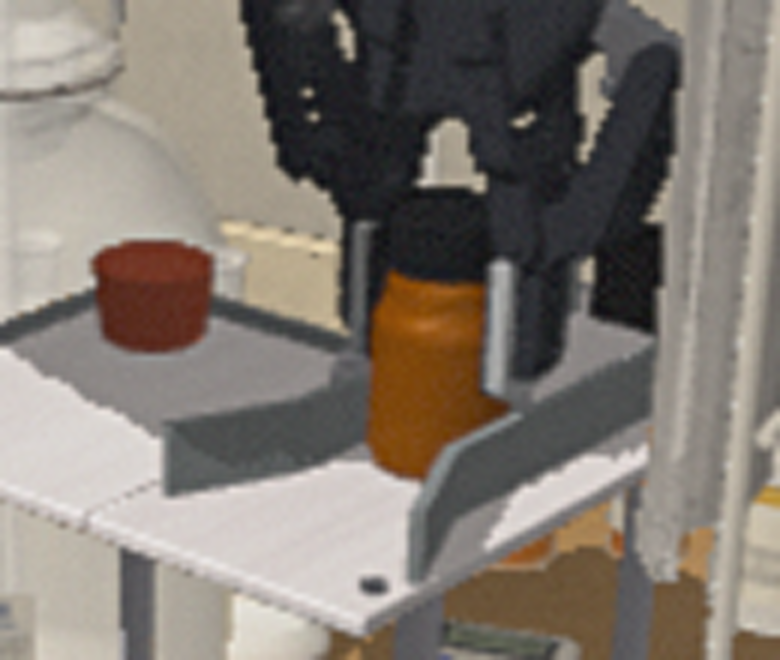

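View pics/w7.png

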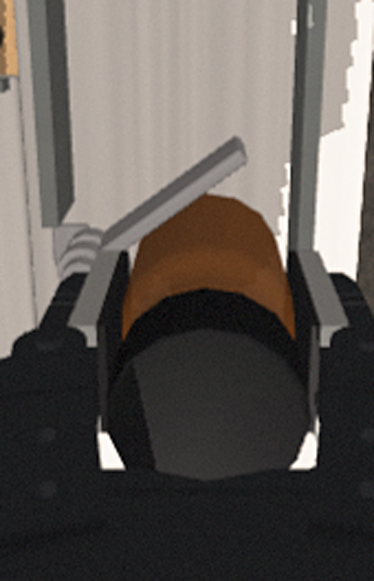

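```bash
python3 -m jog '[[3,-0.5,0,0,30],[6,-1,0,0,30],[9,-1.5,0,0,30],[12,-2,0,0,30],[15,-2.5,0,0,30],[18,-3.1,0,0,30],[21,-3.6,0,0,30],[24,-4.1,0,0,30],[27,-4.6,0,0,30],[30,-5.1,0,0,30]]';  python3 - <<'E'
from h import *
st=bot.read_state();print(st["tool_pos"],st["wrist_force"],st["torque"].round(2))
c=bot.read_camera("wrist");cv2.imwrite("pics/w8.png",c["pixels"][:,:,::-1])
s=bot.read_camera("scene");crop(s,215,345,60,210,4.6,"pics/s8.png")
E
```

```text
time: 12.65
tool_pos: [0.5099, -0.1858, 0.3003]
tcp_rot: [-0.178, -2.135, 2.135]
wrist_force: [-0.8, -0.1, -1.2]
width: 0.422
[ 0.50991016 -0.18575471  0.30034138] [-0.75677917 -0.07950967 -1.22220872] [-0.12  0.16  0.05]
```

View pics/w8.png

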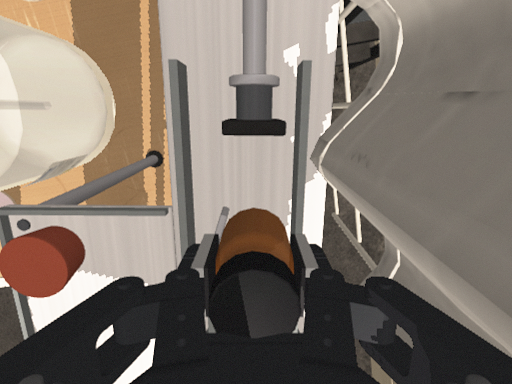

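View pics/s8.png

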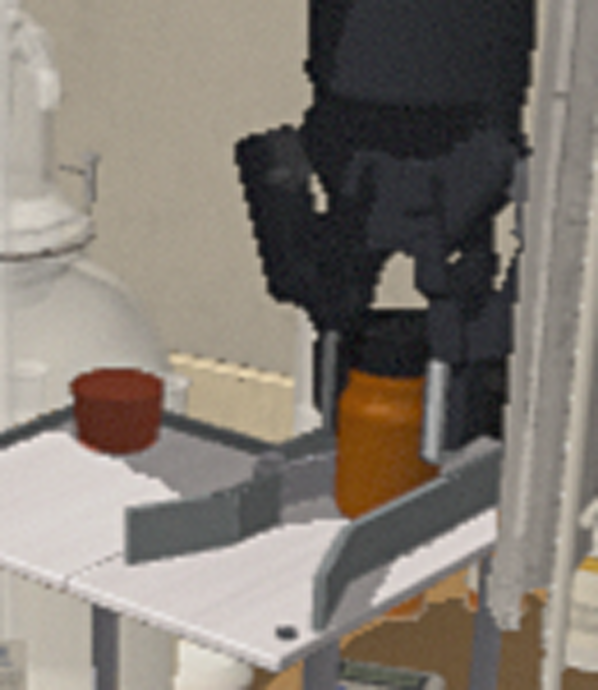

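```bash
python3 -m jog '[[2,0.3,0,0,30],[4,0.6,0,0,30],[6,0.8,0,0,30],[8,1.1,0,0,30],[10,1.4,0,0,30],[12,1.6,0,0,30],[14,1.9,0,0,30],[16,2.2,0,0,30],[18,2.5,0,0,30],[19.7,2.7,0,0,30]]';  python3 - <<'E'
from h import *
st=bot.read_state();print(st["time"],st["tool_pos"],st["wrist_force"],st["torque"].round(2))
c=bot.read_camera("wrist");cv2.imwrite("pics/w9.png",c["pixels"][:,:,::-1]);print(repr(np.array(c["R"])),c["t"])
s=bot.read_camera("scene");crop(s,215,345,60,210,4.6,"pics/s9.png")
E
```

```text
time: 14.0
tool_pos: [0.5295, -0.183, 0.3003]
tcp_rot: [-0.178, -2.135, 2.135]
wrist_force: [-0.7, -0.4, 0.1]
width: 0.425
14.0 [ 0.52949653 -0.18296341  0.30028655] [-0.67046969 -0.42277674  0.07563925] [-0.17  0.07  0.  ]
array([[-1.65909119e-01, -9.86141029e-01,  1.89940724e-04],
       [-9.48683638e-01,  1.59659834e-01,  2.72961704e-01],
       [-2.69209062e-01,  4.51066423e-02, -9.62024881e-01]]) [-0.09290682  0.48387072  0.57234822]
```

View pics/w9.png

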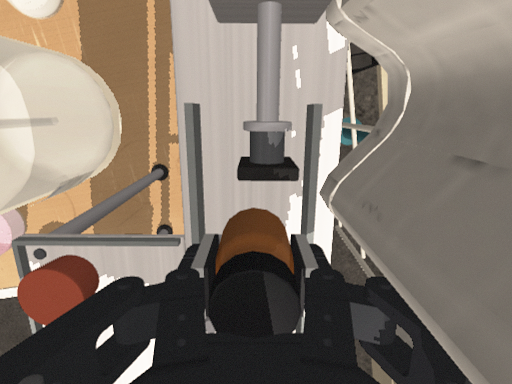

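View pics/s9.png

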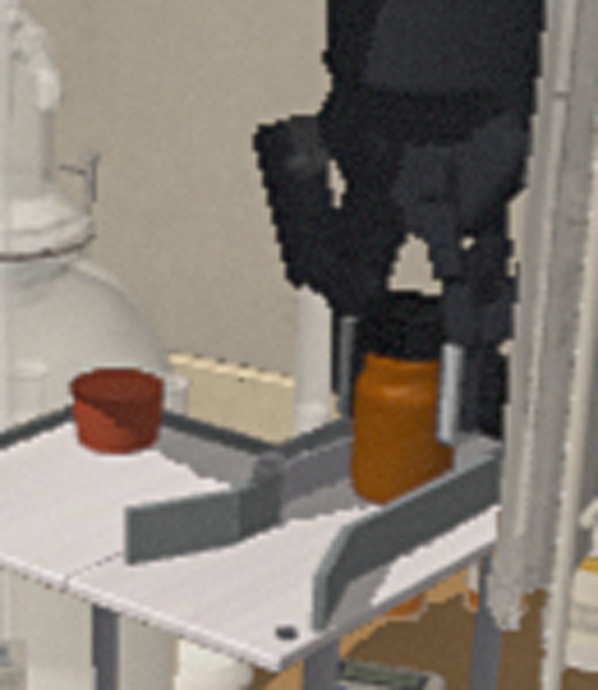

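```bash
python3 - <<'E'
import numpy as np,cv2
from h import *
R=np.array([[-1.65909119e-01,-9.86141029e-01,1.89940724e-04],[-9.48683638e-01,1.59659834e-01,2.72961704e-01],[-2.69209062e-01,4.51066423e-02,-9.62024881e-01]]);t=np.array([-0.09290682,0.48387072,0.57234822])
C9=-R.T@t; T9=np.array([.5295,-.1830,.3003])
def cc(T):return C9+np.array(T)-T9
obs=[((.4793,-.1806,.2999),(316,95)),((.5099,-.1858,.3003),(313,160)),(T9,(321,192))]
for u,v in [(0,0)]:
    A=np.zeros((3,3));b=np.zeros(3)
    for T,(u,v) in obs:
        d=R.T@np.array([(u-254.2)/301.67,(v-195.96)/301.67,1]);d/=np.linalg.norm(d);P=np.eye(3)-np.outer(d,d);A+=P;b+=P@cc(T)
    X=np.linalg.solve(A,b);print(X)
    p=np.array([.4799,-.1803]);a=-.1691
    l=(X[:2]-p)@np.array([[np.cos(a),-np.sin(a)],[np.sin(a),np.cos(a)]]);print("lane",l*1000)
    for T,(u,v) in obs:
        q=R@(X-cc(T));print(301.67*q[0]/q[2]+254.2,301.67*q[1]/q[2]+195.96,u,v)
for T in [T9]:
    l=(T[:2]-p)@np.array([[np.cos(a),-np.sin(a)],[np.sin(a),np.cos(a)]]);print("tcp lane",l*1000)
E
```

```text
[ 0.54929698 -0.22351659  0.26143789]
lane [ 75.68028916 -30.92099851]
315.9359587669084 95.73583948830553 316 95
312.37134629363425 158.26412608924306 313 160
321.66865549416934 193.06624884293856 321 192
tcp lane [49.34693413  5.68595571]
```

```bash
python3 -m jog '[[1,-0.2,0,0,30],[2,-0.3,0,0,30],[3,-0.5,0,0,30],[4,-0.7,0,0,30],[5,-0.9,0,0,30],[6,-1,0,0,30],[7,-1.2,0,0,30],[8,-1.4,0,0,30],[9,-1.5,0,0,30],[9.9,-1.7,0,0,30]]';  python3 - <<'E'
from h import *
st=bot.read_state();print(st["time"],st["tool_pos"],st["wrist_force"],st["torque"].round(2))
c=bot.read_camera("wrist");cv2.imwrite("pics/w10.png",c["pixels"][:,:,::-1])
s=bot.read_camera("scene");crop(s,215,345,60,210,4.6,"pics/s10.png")
E
```

```text
time: 15.35
tool_pos: [0.5394, -0.1847, 0.3003]
tcp_rot: [-0.178, -2.135, 2.135]
wrist_force: [0.8, -0.9, -0.5]
width: 0.424
15.35 [ 0.53937404 -0.18473971  0.30031684] [ 0.81788162 -0.89184239 -0.54781155] [-0.09  0.01 -0.  ]
```

View pics/w10.png

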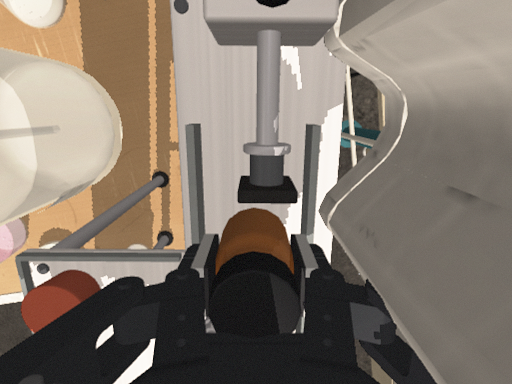

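View pics/s10.png

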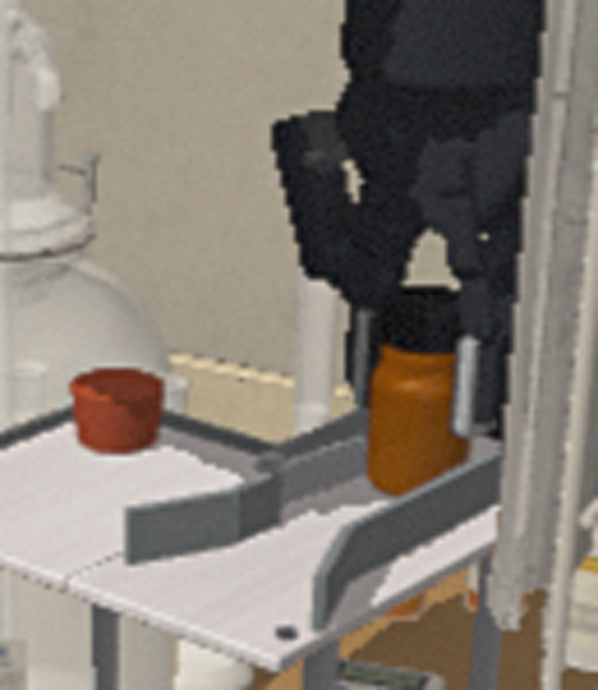

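```bash
python3 -m jog '[[0.6,-0.1,0,0,30],[1.2,-0.2,0,0,30],[1.8,-0.3,0,0,30],[2.4,-0.4,0,0,30],[3,-0.5,0,0,30],[3.6,-0.6,0,0,30],[4.2,-0.7,0,0,30],[4.8,-0.8,0,0,30],[5.4,-0.9,0,0,30],[5.9,-1,0,0,30]]';  python3 - <<'E'
from h import *
st=bot.read_state();print(st["time"],st["tool_pos"],st["wrist_force"],st["torque"].round(2))
c=bot.read_camera("wrist");crop(c,150,450,100,384,2,"pics/w11.png")
E
```

```text
time: 16.7
tool_pos: [0.5452, -0.1857, 0.3003]
tcp_rot: [-0.178, -2.135, 2.135]
wrist_force: [-0.2, -0.8, -0.6]
width: 0.426
16.7 [ 0.54524218 -0.1857485   0.30032131] [-0.20500383 -0.83542741 -0.59606494] [-0.15 -0.07  0.  ]
```

View pics/w11.png

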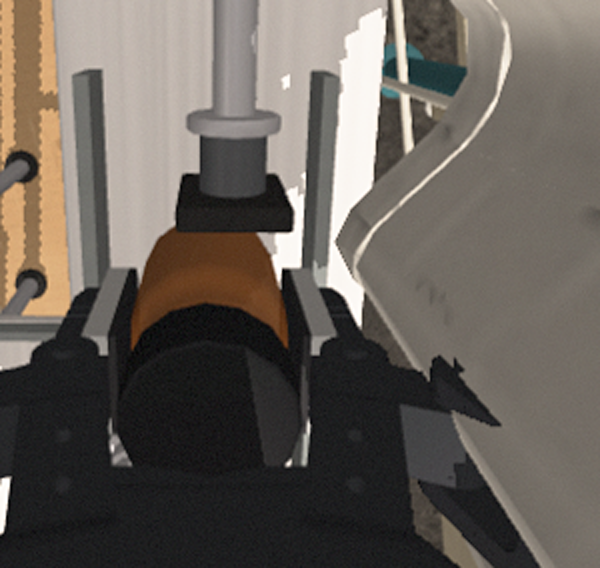

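```bash
python3 -m jog '[[0.8,-0.1,0,0,30],[1.6,-0.3,0,0,30],[2.4,-0.4,0,0,30],[3.2,-0.5,0,0,30],[4,-0.7,0,0,30],[4.8,-0.8,0,0,30],[5.6,-1,0,0,30],[6.4,-1.1,0,0,30],[6.4,-1.1,0,0,30],[6.4,-1.1,0,0,30]]';  python3 - <<'E'
from h import *
st=bot.read_state();print(st["time"],st["tool_pos"],st["wrist_force"],st["torque"].round(2))
c=bot.read_camera("wrist");crop(c,150,450,100,384,2,"pics/w12.png")
E
```

```text
time: 18.0
tool_pos: [0.5515, -0.1868, 0.3003]
tcp_rot: [-0.177, -2.135, 2.135]
wrist_force: [0.2, -0.4, -1.0]
width: 0.424
18.0 [ 0.551488   -0.18676641  0.30025765] [ 0.18203456 -0.35547585 -0.97105171] [ 0.02 -0.01 -0.01]
```

View pics/w12.png

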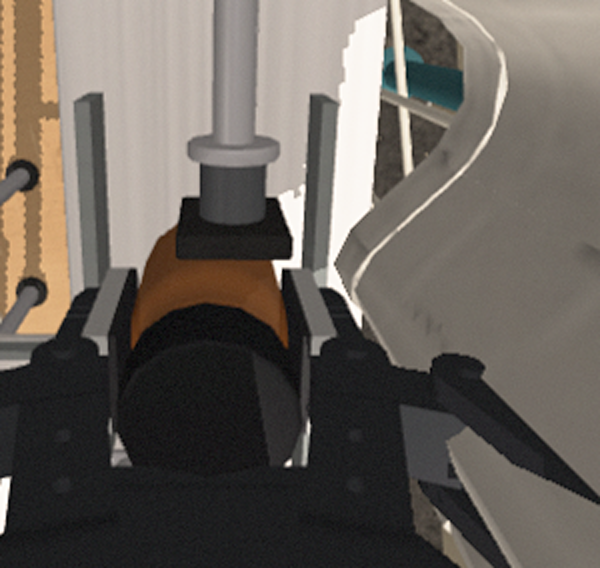

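```bash
python3 -m jog '[[0.5,-0.1,0,0,30],[1,-0.2,0,0,30],[1.5,-0.25,0,0,30],[2,-0.3,0,0,30],[2,-0.3,0,0,30],[2,-0.3,0,0,30],[2,-0.3,0,0,30],[2,-0.3,0,0,30],[2,-0.3,0,0,30],[2,-0.3,0,0,30]]';  python3 - <<'E'
from h import *
st=bot.read_state();print(st["time"],st["tool_pos"],st["wrist_force"],st["torque"].round(2))
E
```

```text
time: 19.3
tool_pos: [0.5535, -0.1871, 0.3002]
tcp_rot: [-0.177, -2.135, 2.135]
wrist_force: [-1.9, -0.7, -0.7]
width: 0.429
19.3 [ 0.55346618 -0.1871136   0.30024769] [-1.92374304 -0.69255286 -0.67917534] [0.02 0.26 0.03]
```

```bash
python3 -m jog '[[0.5,-0.1,0,0,30],[1,-0.2,0,0,30],[1,-0.2,0,0,30],[1,-0.2,0,0,30],[1,-0.2,0,0,30],[1,-0.2,0,0,30],[1,-0.2,0,0,30],[1,-0.2,0,0,30],[1,-0.2,0,0,30],[1,-0.2,0,0,30]]';  python3 - <<'E'
from h import *
F=[];Q=[]
for i in range(6):
    c=bot.read_camera("wrist");st=bot.read_state();F.append(st["wrist_force"]);Q.append(st["torque"])
print(st["time"],st["tool_pos"],np.mean(F,0),np.std(F,0),np.mean(Q,0))
crop(c,150,450,100,384,2,"pics/w13.png")
E
```

```text
time: 20.55
tool_pos: [0.5545, -0.1873, 0.3003]
tcp_rot: [-0.177, -2.135, 2.135]
wrist_force: [-3.7, 0.8, 0.3]
width: 0.426
20.85 [ 0.55452935 -0.18730634  0.30027241] [-3.91567159  0.20704899  0.47229452] [0.4637993  0.5054378  0.31450119] [ 0.10191539  0.58467177 -0.02681271]
```

View pics/w13.png

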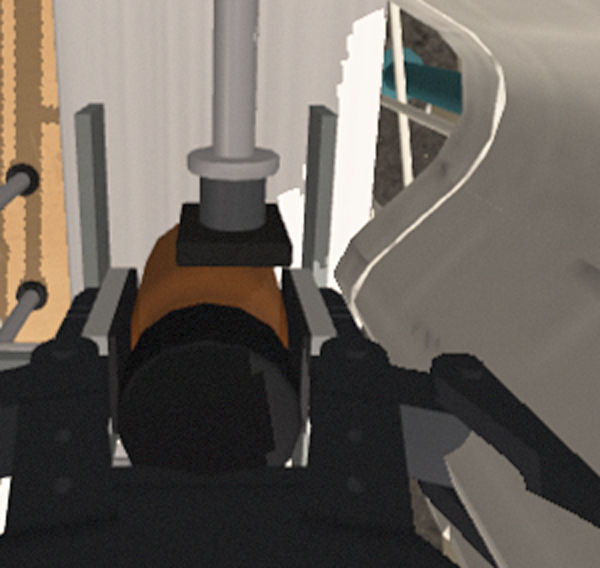

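```bash
python3 -m jog '[[0.4,-0.1,0,0,30],[0.8,-0.1,0,0,30],[1.2,-0.2,0,0,30],[1.6,-0.3,0,0,30],[1.6,-0.3,0,0,30],[1.6,-0.3,0,0,30],[1.6,-0.3,0,0,30],[1.6,-0.3,0,0,30],[1.6,-0.3,0,0,30],[1.6,-0.3,0,0,30]]';  python3 - <<'E'
from h import *
F=[];Q=[]
for i in range(6):
    c=bot.read_camera("wrist");st=bot.read_state();F.append(st["wrist_force"]);Q.append(st["torque"])
print(st["time"],st["tool_pos"],np.mean(F,0),np.std(F,0),np.mean(Q,0))
crop(c,150,450,100,384,2,"pics/w14.png")
E
```

```text
time: 22.1
tool_pos: [0.5556, -0.1875, 0.3002]
tcp_rot: [-0.176, -2.135, 2.134]
wrist_force: [-5.3, 1.1, 1.3]
width: 0.424
22.4 [ 0.55567857 -0.18747174  0.30026598] [-6.23038938  0.87045911  1.22231224] [0.61465426 0.4047929  0.64102774] [0.16297656 0.93554297 0.01481248]
```

View pics/w14.png

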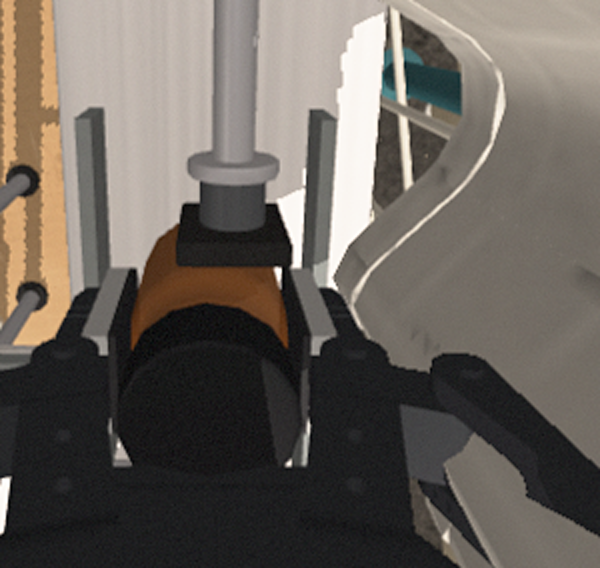

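```bash
python3 -m jog '[[0.3,0,0,0,30],[0.6,-0.1,0,0,30],[0.6,-0.1,0,0,30],[0.6,-0.1,0,0,30],[0.6,-0.1,0,0,30],[0.6,-0.1,0,0,30],[0.6,-0.1,0,0,30],[0.6,-0.1,0,0,30],[0.6,-0.1,0,0,30],[0.6,-0.1,0,0,30]]';  python3 - <<'E'
from h import *
F=[];Q=[]
for i in range(6):
    c=bot.read_camera("scene");st=bot.read_state();F.append(st["wrist_force"]);Q.append(st["torque"])
print(st["time"],st["tool_pos"],np.mean(F,0),np.std(F,0),np.mean(Q,0))
crop(c,215,345,60,210,4,"pics/s15.png")
E
```

```text
time: 23.65
tool_pos: [0.556, -0.1875, 0.3003]
tcp_rot: [-0.176, -2.134, 2.134]
wrist_force: [-5.9, 1.3, 2.9]
width: 0.426
23.95 [ 0.55601477 -0.18756473  0.30022125] [-6.59078182  0.8972454   1.38383715] [0.42541553 0.40439653 0.73170212] [0.17815299 1.07975211 0.0062246 ]
```

View pics/s15.png

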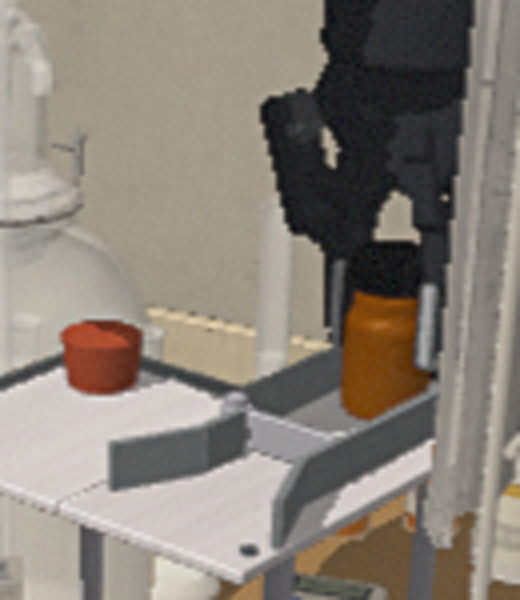

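```bash
python3 -m jog '[[-0.5,0.1,0,0,30],[-1,0.2,0,0,30],[-1.5,0.3,0,0,30],[-2,0.4,0,0,30],[-2.5,0.4,0,0,30],[-2.9,0.5,0,0,30],[-2.9,0.5,0,0,30],[-2.9,0.5,0,0,30],[-2.9,0.5,0,0,30],[-2.9,0.5,0,0,30]]';  python3 - <<'E'
from h import *
F=[];Q=[]
for i in range(6):
    c=bot.read_camera("wrist");st=bot.read_state();F.append(st["wrist_force"]);Q.append(st["torque"])
print(st["time"],st["tool_pos"],np.mean(F,0),np.std(F,0),np.mean(Q,0))
crop(c,150,450,100,384,2,"pics/w16.png")
E
```

```text
time: 25.2
tool_pos: [0.5539, -0.1872, 0.3003]
tcp_rot: [-0.178, -2.135, 2.135]
wrist_force: [-1.8, 0.6, -0.0]
width: 0.424
25.5 [ 0.55385535 -0.18718574  0.30030158] [-2.65159016  0.42367407 -0.12550474] [0.68439442 0.3957202  0.62415141] [0.08321289 0.40896057 0.00512159]
```

View pics/w16.png

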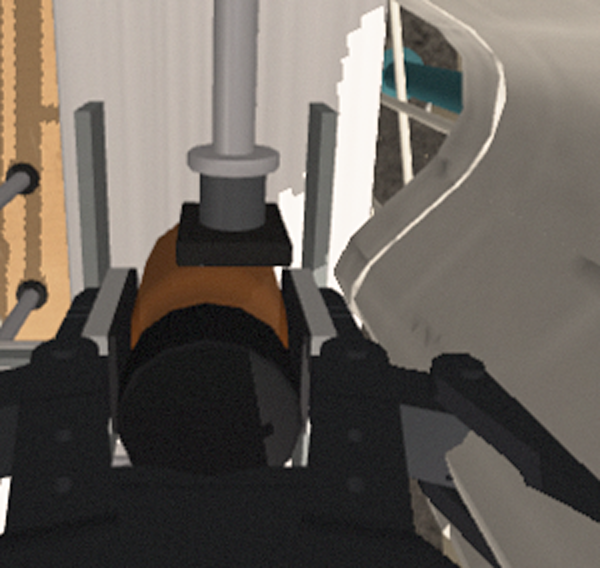

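```bash
python3 -m jog '[[-0.4,0.1,0,0,30],[-0.9,0.2,0,0,30],[-0.9,0.2,-0.3,0,30],[-0.9,0.2,-0.6,0,30],[-0.9,0.2,-0.6,0,30],[-0.9,0.2,-0.6,0,30],[-0.9,0.2,-0.6,0,30],[-0.9,0.2,-0.6,0,30],[-0.9,0.2,-0.6,0,30],[-0.9,0.2,-0.6,0,30]]';  python3 - <<'E'
from h import *
F=[];Q=[]
for i in range(6):
    c=bot.read_camera("wrist");st=bot.read_state();F.append(st["wrist_force"]);Q.append(st["torque"])
print(st["time"],st["tool_pos"],np.mean(F,0),np.std(F,0),np.mean(Q,0))
E
```

```text
time: 26.75
tool_pos: [0.553, -0.187, 0.2997]
tcp_rot: [-0.178, -2.135, 2.135]
wrist_force: [-0.6, -0.2, -0.5]
width: 0.427
27.05 [ 0.5529836  -0.18700361  0.29967763] [-0.13953464  0.24542199 -0.13499235] [0.33330969 0.57912661 0.33686831] [ 0.00928599  0.01544923 -0.00869457]
```

```bash
python3 -m jog '[[0,0,-0.2,0,30],[0,0,-0.4,0,30],[0,0,-0.4,0,30],[0,0,-0.4,0,40],[0,0,-0.4,0,43],[0,0,-0.4,0,47],[0,0,-0.4,0,52],[0,0,-0.4,0,58],[0,0,-0.4,0,62],[0,0,-0.4,0,62]]' 20;  python3 - <<'E'
from h import *
c=bot.read_camera("wrist");st=bot.read_state()
print(st["time"],st["tool_pos"],st["wrist_force"],st["width"])
crop(c,100,450,50,384,1.7,"pics/w17.png")
c=bot.read_camera("scene")
crop(c,215,345,60,210,4,"pics/s17.png")
E
```

```text
time: 28.3
tool_pos: [0.5529, -0.187, 0.2993]
tcp_rot: [-0.178, -2.135, 2.135]
wrist_force: [0.1, 0.6, -0.1]
width: 0.724
28.35 [ 0.55293985 -0.1869898   0.29926336] [-0.56187827 -0.02907696  0.50749441] 0.7268642571236847
```

View pics/w17.png

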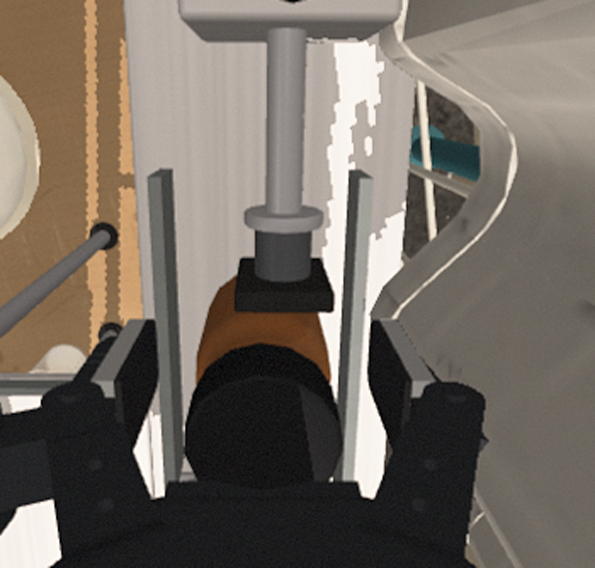

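View pics/s17.png

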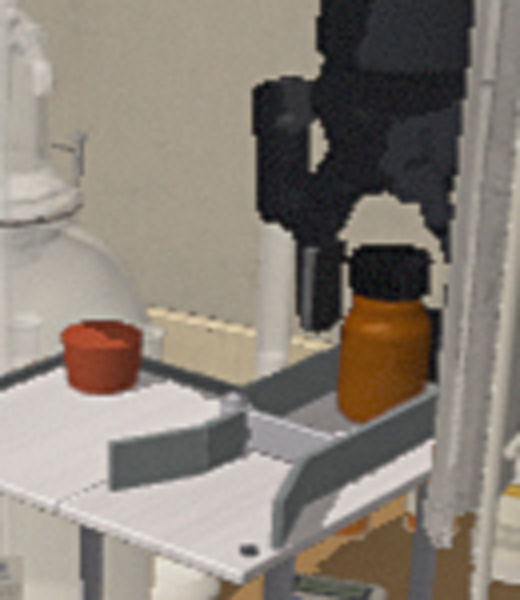

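```bash
python3 -m jog '[[0,0,5,0,62],[0,0,12,0,62],[0,0,22,0,62],[0,0,35,0,62],[0,0,50,0,62],[0,0,65,0,62],[0,0,80,0,62],[0,0,95,0,62],[0,0,100,0,62],[0,0,100,0,62]]';  python3 - <<'E'
from h import *
st=bot.read_state()
print(st["time"],st["tool_pos"],st["wrist_force"],st["width"])
c=bot.read_camera("wrist")
cv2.imwrite("pics/w18.png",c["pixels"][:,:,::-1])
c=bot.read_camera("scene")
crop(c,160,350,60,260,3,"pics/s18.png")
E
```

```text
time: 29.65
tool_pos: [0.5531, -0.187, 0.3997]
tcp_rot: [-0.178, -2.135, 2.135]
wrist_force: [-0.4, -0.2, -0.3]
width: 0.722
29.65 [ 0.55305787 -0.18703969  0.39967746] [-0.38823344 -0.21452157 -0.26214208] 0.7221679412250837
```

View pics/w18.png

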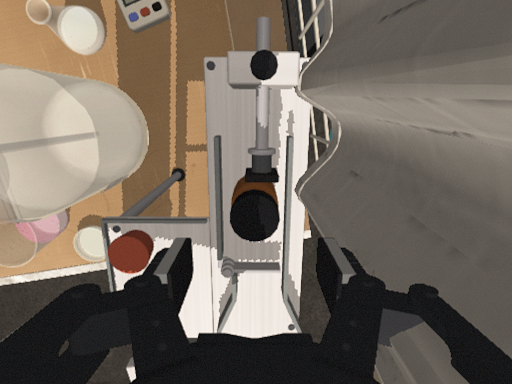

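View pics/s18.png

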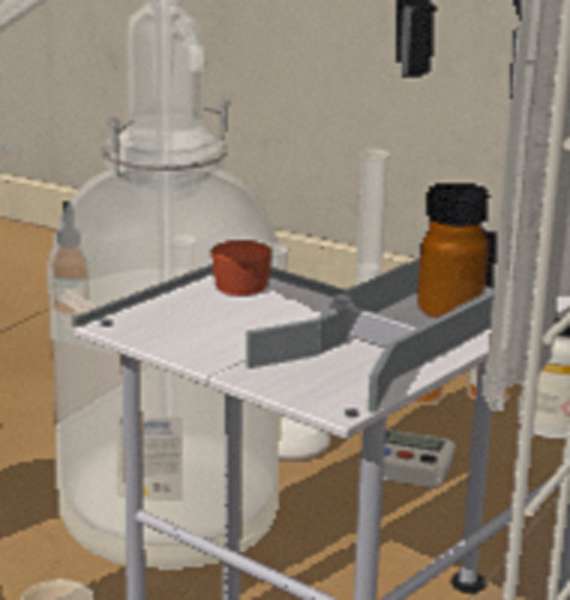

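```bash
python3 -m jog '[[0,5,10,0,62],[-5,15,20,0,62],[-15,25,30,0,62],[-25,35,35,0,62],[-35,45,40,0,62],[-45,55,40,0,62],[-50,60,40,0,62],[-50,60,40,0,62],[-50,60,40,0,62],[-50,60,40,0,62]]';  python3 - <<'E'
from h import *
st=bot.read_state()
print(st["time"],st["tool_pos"],st["wrist_force"])
c=bot.read_camera("wrist")
cv2.imwrite("pics/w19.png",c["pixels"][:,:,::-1])
p=[.4799,-.1803,-.1691]
def px(x,y,z): return proj(c,[p[0]+(x*np.cos(p[2])-y*np.sin(p[2]))/1e3,p[1]+(x*np.sin(p[2])+y*np.cos(p[2]))/1e3,.25+z/1e3]).round(1)
print("pred gate shut tip",px(0,-19,19),"hinge",px(0,30,19),"jar lid",px(73,5.6,72),"jar base",px(73,5.6,0),"stopper",px(18.9,118.8,24))
E
```

```text
time: 31.0
tool_pos: [0.5031, -0.1273, 0.4389]
tcp_rot: [-0.177, -2.134, 2.134]
wrist_force: [0.4, -0.3, 0.6]
width: 0.726
31.0 [ 0.50313203 -0.12730803  0.43889934] [ 0.41115786 -0.25071661  0.55478671]
pred gate shut tip [329.5 197.4] hinge [280.2 197.3] jar lid [320.6 124.4] jar base [305.2 121.1] stopper [188.8 179.7]
```

View pics/w19.png

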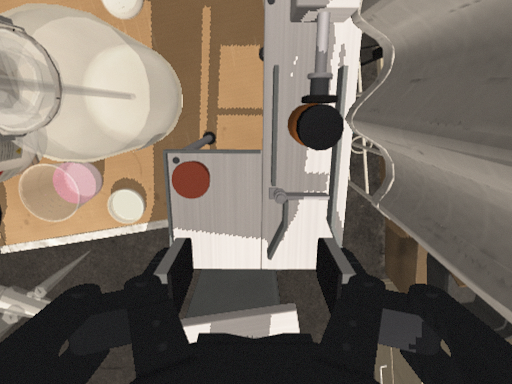

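Lid at (321,127), against (320.6,124.4) predicted for an upright jar. Gate leaf at (280–329,195), matching the shut position, and the stopper is in place at (191,180).

```bash
python3 -c "
from workcell import bot
print(bot.finish_job())"
```

```text
the job is handed in; nothing more can be done
None
```

The jar is standing upright in the bay, let go, with the gate shut behind it, and the job was handed in at about 31 s.

- **Route:** I gripped the jar across the lane, stood it in the mouth and slid it through the gate. In the bay I ran it about 6 mm left of centre.
- **Stop:** I pressed the jar until the stop pushed back with about 6.6 N. That is about 2.8–3.0 mm of the pad's 6 mm travel, judged from both the force and how far the tool moved. I then eased back to almost no force before opening the fingers, so the spring would not kick the jar.
- **Last checks:** In the final wrist picture the lid is within 3 px of where an upright jar should show. The gate leaf matches its shut position and the stopper is where it was. The arm is clear, with a wrist force under 1 N.
- **Not checked:** I did not separately measure the small beaker, but the arm never went near it.

**What disagreed:**
- **Drag at the gate:** when the gate opened, the downward force briefly rose to about 13 N, with about 10 N of drag. Raising the tool 1 mm cleared it. From there to the stop the jar slid only just touching the deck, or a fraction of a millimetre above it.
- **Curtain:** by the pictures the gripper's right knuckle overlapped the hanging curtain beside the bay, but no contact force showed.

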